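Refill a spray can on the sprung filling cradle

TASK

Top up the refillable red spray can that stands on the bench, using the refill station: first open the tank's vent, so that it can feed, by turning its black cap counter-clockwise to the open stop, then stand the red can upright in the sprung ring cradle and press it down as far as it goes, so that the fill valve under it is pushed open. Finish still holding the can pressed down with the gripper, because the cradle springs back if you let go. Leave the blue can, the yellow tin and the teal bottle where they stand.

Things in the scene. Friction and masses are not known exactly. Their poses are not given: they have to be found in the camera images.
- vent_cap_mid (a point): Centre, half-way up, of the black knurled round vent cap on the refill station's green tank: 46 mm diameter, 28 mm high, axis vertical, clear all round. A narrower neck is below it; the tank's shoulder begins 30 mm below this point. The cap stays on its thread and does not rise or come off. The white line on its top points along this frame's -x.
- vent_cap (a joint): Turn of the vent cap in rad: about 0 = shut (white line at the red dot), grows counter-clockwise seen from above, 1.4 = open, a hard stop (white line at the green dot, on the side of the cradle). Stiff: about 0.08 N m of friction; stays where it is left.
- cradle_seat (a point): Centre of the upper face of the sprung ring cradle's seat, where the can's base rests; moves with the cradle, 52 mm above the bench at rest; z up. Bore 59 mm (the can: 53), flared to 67 at the rim 24 mm above this point. Three guide posts 46 mm off the axis end 83 mm above the bench. The tank (96 mm wide, cap top 184 mm above the bench) has its axis 150 mm away along this frame's +y.
- cradle (a joint): How far the cradle is pressed down in m: 0 = up, 0.018 = fully down on its stop. Spring: about 5 N to start, 12 N at the stop.
- fill_valve (a joint): How far the brass fill valve stem in the middle of the cradle is pushed down in m: 0 = closed. The can's base meets its tip after 12 mm of cradle travel; fully down it is at 0.006. Its own spring adds about 1 N at first and 6 N fully down.
- red_can_mid (a point): Centre, half-way up, of the loose red spray can, standing upright on the bench: 53 mm diameter, 170 mm high, about 0.3 kg; z along its axis, up. The straight round body reaches from the base to 57 mm above this point, then a short shoulder, and the 38 mm round top from 67 to 85 mm above it. It can be gripped across the body below the shoulder.
- red_can_base (a point): Centre of the underside of the red can, 85 mm below its centre.
- blue_can_mid (a point): Centre of the blue spray can with a white band, 54 mm diameter, 150 mm high, standing on the bench: leave alone. The red and the blue can may stand in either place.
- tin_mid (a point): Centre of the yellow tin, 70 mm diameter, 75 mm high: leave alone.
- bottle_mid (a point): Centre of the flat teal bottle with a blue cap, 51 x 71 mm, 171 mm high: leave alone.
Mind the look-alikes: they are no part of the job. Of the things that look like the part that bears red_can_mid, the middle-sized one is meant.

How it is judged:
By the outcome, as a careful person would: the job done as asked, in the order asked, and still so for the second after the job is handed in, while the arm keeps its last pose, push and grip.
It also fails if it takes over 58 s, if anything falls off the work surface, if the arm or the gripper's body presses on something with over 40 N, if the wrist force passes 120 N, or if a joint passes its speed limit or range.

ROBOT

A 7-joint arm with a two-finger parallel gripper is mounted at the origin on a cart in front of the work surface, level with it; the furniture and walls round the work are solid. World frame = base frame: x ahead of the robot, y to its left, z up, the work surface at z = 0. Lengths are in m, angles in rad, forces in N, time in s.
With the tool pointing down it reaches from about 0.425 to 1.025 m from the base axis. Payload 9.4 kg.
Tool frame: the origin (TCP) lies where the fingers leave the gripper's body, on its centre line; the fingertips stand env.tips_ahead ahead of it and the grasp point (between the pads) lies 54 mm ahead of it (env.tips_ahead is the distance from the TCP to the fingertips, in m); x points along the fingers, y is the direction in which the jaws open and shut, and the axes are right-handed (so a half turn about x gives the same grasp; the last joint's range is limited). The gripper opens to 85 mm and grips with 20 to 120 N. Pads are 22 mm wide; open, the fingers measure 114 mm over their backs; the gripper's body (76 mm by 85 mm) begins 54 mm behind the grasp point. The pads swing forward as they close: fully open they stand 13 mm farther back than shut.
Start: joints at [-1.29, 0.599, -0.003, 1.599, 0.002, 0.943, -0.08], TCP at [0.254, 0.679, 0.304] pointing down, gripper open.
Joint ranges: [-2.57, 2.57], [-0.35, 1.97], [-1.29, 1.29], [0.11, 2.56], [-1.05, 4.19], [0.11, 1.86], [-2.63, 2.63]. Speed limits (rad/s): [2.22, 2.22, 3.01, 3.01, 3.14, 3.14, 3.14].

INTERFACE

Orientations are given as a 3x3 rotation matrix whose columns are the frame's x, y, z axes.
In Python, from cell import env, camera, calibration gives the robot as it stands.
- The arm moves only by the shell command python3 -m creep 'ROWS' [OPENING]. ROWS is a JSON object of lists of equal length, an entry for each row: "xyz": the shift along the tool's x, y, z in m, a list of three; "roll": the turn about the tool's x in rad. A call has 1 to 20 rows; each row shifts and turns the commanded pose from where the row before left it, along the tool's axes as they then stand; what a row does not reach is not made up. A row lasts 1/12 s, in which the tool goes at most 41.7 mm and 7.16 degrees, less where a joint would pass 70% of its speed; a pose out of reach is approached as far as the arm can. A call is refused whole if a number of a shift passes 0.0417 or a number of a turn 0.125, either way. A call with a gripper value outside its range is refused whole. OPENING is the opening, from -1 (shut) to 1 (fully open), set as the call begins (- or left out, the last holds). The fingers move at their own pace and stop on an object; the grip force is fixed at half the most. Time passes only in rows, so rows that do not move let the fingers close. It gives the time, the measured TCP pose, the force and the opening at its end, in the units of the state.
- env.state(): the state, without advancing time (a new reading comes with each control period).
- camera(name): name is "scene" or "top" or "wrist"; returns the picture (480x640x3 uint8, red, green, blue); there is no depth.
- calibration(name): a dict with "fx", "fy", "cx", "cy" (pixels), "R" (3x3) and "t" (3): a world point X has camera coordinates R X + t. Camera axes: x right, y down, z forward; pixel columns grow to the right and rows downward; lengths in m; the calibration is good to about 2 mm. The wrist camera is an equidistant fisheye: a pixel r from the principal point sees the ray r / f radians off the axis. A picture is of the moment at which its call begins: read the wrist's pose just before it. calibration takes no time and is no camera call; for the wrist camera it gives the pose at the moment of the call.
- env.job_done(): hands the job in, once; it reports no verdict.
The state is a dict: "t": time; "joint_pos": joint angles; "qd": joint speeds; "effort": joint torques, N m; "position": TCP position; "eef_rot": TCP orientation; "wrist_force": force on the tool from outside, world axes, zero at the start; "torque": the same for the moment, N m; "grip_width": finger opening in m.
Only numpy, scipy, OpenCV 4.12 (cv2) and the standard library are available. Lean on these libraries where they do the work, as an engineer would, in place of code of your own. Each camera call takes 0.05 s, during which the arm holds its last target.

## Working session

There is one attempt and no reset: what is moved stays moved. The work goes in short steps, Python scripts to look and compute and a shell command to move; the robot and the scene stay as the last step left them, time stands still between calls to the robot, and variables do not carry over. Pictures are saved under pics/ and viewed, and the job is handed in when it is done.

```bash
ls; mkdir -p pics
python3 - <<'E'
from cell import env,camera,calibration
import cv2,numpy as np
s=env.state();print(s['t'],s['position'],np.round(s['eef_rot'],3),env.tips_ahead,s['grip_width'],s['wrist_force'])
for n in['scene','top']:
    c=calibration(n);print(n,c)
    cv2.imwrite(f'pics/{n}0.png',camera(n)[:,:,::-1])
E
```

```text
pics
0.0 [0.25378449 0.67876029 0.30304   ] [[-0.     0.35   0.937]
 [-0.001  0.937 -0.35 ]
 [-1.    -0.001  0.   ]] 0.0726 0.0857348646135543 [-0.26976245 -0.43679211  0.65621217]
scene {'fx': 540.8716197700575, 'fy': 540.8716197700575, 'cx': 318.83737145007615, 'cy': 234.17823069320198, 'R': array([[ 0.84072362, -0.54145897,  0.00244688],
       [-0.3008606 , -0.47089407, -0.82930192],
       [ 0.45018518,  0.69647754, -0.55879544]]), 't': array([-0.4153425 ,  0.33671046,  1.20719041])}
top {'fx': 523.087648960819, 'fy': 523.087648960819, 'cx': 325.8786628597886, 'cy': 234.67618511224373, 'R': array([[ 0.01145546, -0.99990381, -0.00782003],
       [-0.99569165, -0.01068684, -0.09210827],
       [ 0.09201583,  0.00884148, -0.99571829]]), 't': array([0.0817765 , 0.58896372, 1.22031274])}
```

View pics/scene0.png

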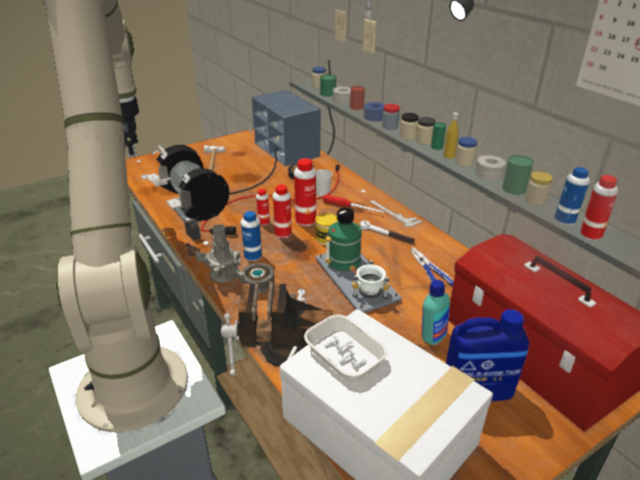

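View pics/top0.png

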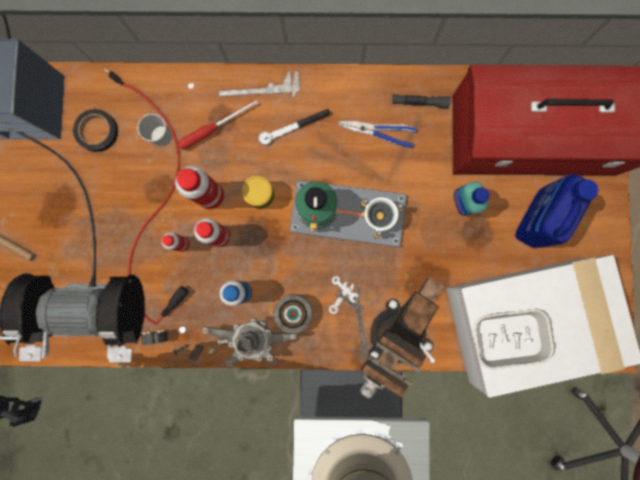

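Both views show three red cans: small (scene 263,207 / top 172,241), middle (282,212 / 210,231) and large (305,187 / 195,185). Next I'll confirm the middle one in an enlarged crop.

Run:
```python
import cv2,numpy as np
a=cv2.imread('pics/scene0.png')[140:320,225:415]; b=cv2.imread('pics/top0.png')[160:320,140:420]
cv2.imwrite('pics/crA.png',cv2.resize(a,None,fx=3.3,fy=3.3,interpolation=cv2.INTER_CUBIC)[:600])
cv2.imwrite('pics/crB.png',cv2.resize(b,None,fx=2.8,fy=2.8,interpolation=cv2.INTER_CUBIC))
```

```text
(no output)
```

View pics/crA.png

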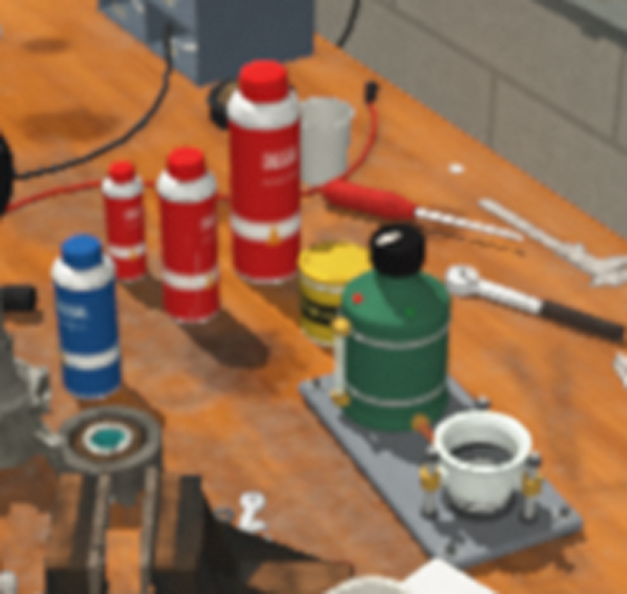

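View pics/crB.png

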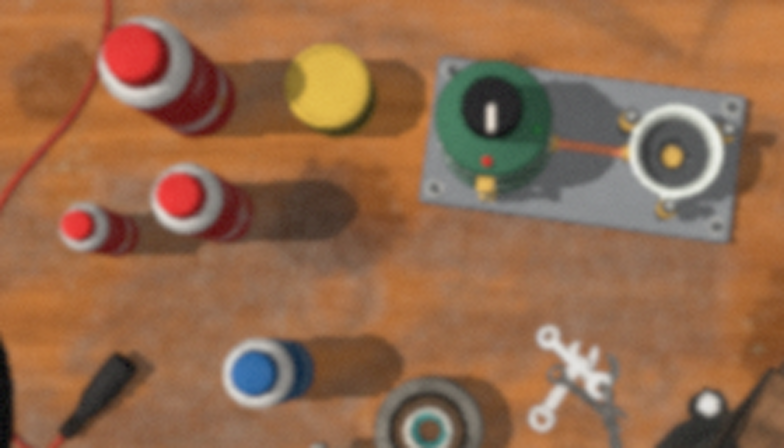

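```bash
cat > h.py <<'E'
import numpy as np,cv2
from cell import env,camera,calibration
def plane(n,u,v,z,c=None):
    c=c or calibration(n);d=c['R'].T@np.array([(u-c['cx'])/c['fx'],(v-c['cy'])/c['fy'],1]);o=-c['R'].T@c['t']
    return o+d*(z-o[2])/d[2]
def proj(n,X):
    c=calibration(n);p=c['R']@np.array(X)+c['t'];return np.array([c['fx']*p[0]/p[2]+c['cx'],c['fy']*p[1]/p[2]+c['cy']])
E
python3 - <<'E'
from h import *
np.set_printoptions(precision=4,suppress=True)
B=lambda x,y:(140+x/2.8,160+y/2.8); A=lambda x,y:(225+x/3.3,140+y/3.3)
for k,p,z,q in [('can',B(178,192),.17,A(186,157)),('cap',B(492,104),.184,A(400,236)),('rim',B(676,152),.076,A(483,445)),('blue',B(255,372),.15,A(83,245)),('small',B(81,226),.12,A(122,168)),('big',B(135,54),.22,A(265,75)),('tin',B(328,86),.075,A(335,257))]:
    print(k,plane('top',*p,z),plane('scene',*q,z))
print('reddot',plane('top',*B(487,160),.15),'green',plane('top',*B(537,128),.15))
E
```

```text
can [0.5851 0.3462 0.17  ] [0.5797 0.3398 0.17  ]
cap [0.6525 0.1092 0.184 ] [0.6505 0.1063 0.184 ]
rim [ 0.632  -0.0393  0.076 ] [ 0.6277 -0.0459  0.076 ]
blue [0.45   0.2879 0.15  ] [0.4469 0.2846 0.15  ]
small [0.5623 0.4343 0.12  ] [0.5608 0.4332 0.12  ]
big [0.6807 0.3687 0.22  ] [0.6739 0.3559 0.22  ]
tin [0.6841 0.2482 0.075 ] [0.6837 0.2516 0.075 ]
reddot [0.6144 0.1134 0.15  ] green [0.6397 0.0752 0.15  ]
```

The middle red can (top 204,229) fits: it sits between the ~120 mm and ~220 mm look-alikes and is 53 mm wide, at about (0.583, 0.344). The cap is at about (0.652, 0.108) and the cradle at about (0.630, -0.042). The cap–cradle distance comes out at 0.150, as given. Next I'll move above the cap.

```bash
python3 -m creep '{"xyz":[[-0.0025,-0.0198,0.0286],[-0.0025,-0.0198,0.0286],[-0.0025,-0.0198,0.0286],[-0.0025,-0.0198,0.0286],[-0.0025,-0.0198,0.0286],[-0.0025,-0.0198,0.0286],[-0.0025,-0.0198,0.0286],[-0.0025,-0.0198,0.0286],[-0.0025,-0.0198,0.0286],[-0.0025,-0.0198,0.0286],[-0.0025,-0.0198,0.0286],[-0.0025,-0.0198,0.0286],[-0.0025,-0.0198,0.0286],[-0.0025,-0.0198,0.0286],[-0.0025,-0.0198,0.0286],[-0.0025,-0.0198,0.0286],[-0.0025,-0.0198,0.0286],[-0.0025,-0.0198,0.0286],[-0.0025,-0.0198,0.0286],[-0.0025,-0.0198,0.0286]],"roll":[0,0,0,0,0,0,0,0,0,0,0,0,0,0,0,0,0,0,0,0]}' 1
python3 -m creep '{"xyz":[[0,0,0],[0,0,0],[0,0,0],[0,0,0],[0,0,0],[0,0,0],[0,0,0],[0,0,0],[0,0,0],[0,0,0],[0,0,0],[0,0,0]],"roll":[0.1213,0.1213,0.1213,0.1213,0.1213,0.1213,0.1213,0.1213,0.1213,0.1213,0,0]}' 1
python3 - <<'E'
from h import *
s=env.state();print(s['t'],s['position'],s['joint_pos'],np.round(s['eef_rot'],3))
print(calibration('wrist'));cv2.imwrite('pics/w1.png',camera('wrist')[:,:,::-1])
cv2.imwrite('pics/t1.png',camera('top')[:,:,::-1])
E
```

```text
t: 1.77
position: [0.6516, 0.1062, 0.3537]
eef_rot: [[-0.001, 0.35, 0.937], [-0.0, 0.937, -0.35], [-1.0, -0.0, -0.0]]
wrist_force: [0.8, -0.3, 0.6]
grip_width: 0.0851
t: 2.77
position: [0.6508, 0.1082, 0.3535]
eef_rot: [[-0.001, 1.0, 0.004], [-0.001, 0.004, -1.0], [-1.0, -0.001, 0.001]]
wrist_force: [0.4, -0.3, -0.8]
grip_width: 0.0855
2.7667 [0.65083043 0.1081586  0.35351566] [-0.49973118  0.49236632  0.38001348  1.72225423 -0.21390657  0.96864447
 -0.03470587] [[-0.001  1.     0.004]
 [-0.001  0.004 -1.   ]
 [-1.    -0.001  0.001]]
{'fx': 371.64829954431775, 'fy': 371.64829954431775, 'cx': 319.007176917148, 'cy': 242.42057161506386, 'R': array([[ 9.99992939e-01,  3.71902162e-03, -5.39759146e-04],
       [ 3.70093790e-03, -9.49669810e-01,  3.13230832e-01],
       [ 6.52319272e-04, -3.13230618e-01, -9.49676868e-01]]), 't': array([-0.65133772,  0.04349461,  0.46180091])}
```

View pics/w1.png

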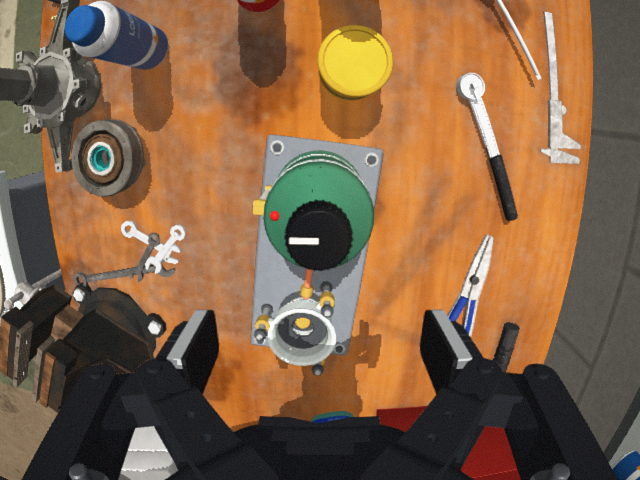

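```bash
cat >> h.py <<'E'
def wplane(u,v,z,c=None):
    c=c or calibration('wrist');a=np.array([u-c['cx'],v-c['cy']]);r=np.hypot(*a);th=r/c['fx']
    d=np.r_[a/max(r,1e-9)*np.sin(th),np.cos(th)];d=c['R'].T@d;o=-c['R'].T@c['t'];return o+d*(z-o[2])/d[2]
def wproj(X,c=None):
    c=c or calibration('wrist');p=c['R']@np.array(X)+c['t'];r=np.hypot(p[0],p[1]);th=np.arctan2(r,p[2]);return np.array([c['cx']+c['fx']*th*p[0]/r,c['cy']+c['fx']*th*p[1]/r])
E
python3 - <<'E'
from h import *
im=cv2.imread('pics/w1.png');c=calibration('wrist')
def circ(img,X,r,col):
    for a in np.linspace(0,2*np.pi,180):
        u=wproj(np.array(X)+[r*np.cos(a),r*np.sin(a),0]);cv2.circle(img,tuple(int(round((q-o)*4)) for q,o in zip(u,(230,180))),1,col,-1)
cr=cv2.resize(im[180:325,230:420],None,fx=4,fy=4,interpolation=cv2.INTER_CUBIC)
circ(cr,(.651,.107,.184),.023,(0,255,255)); circ(cr,(.651,.107,.156),.023,(255,255,0))
cv2.imwrite('pics/w1c.png',cr); print(-c['R'].T@c['t'])
E
```

```text
[0.65095345 0.18815147 0.42481382]
```

View pics/w1c.png

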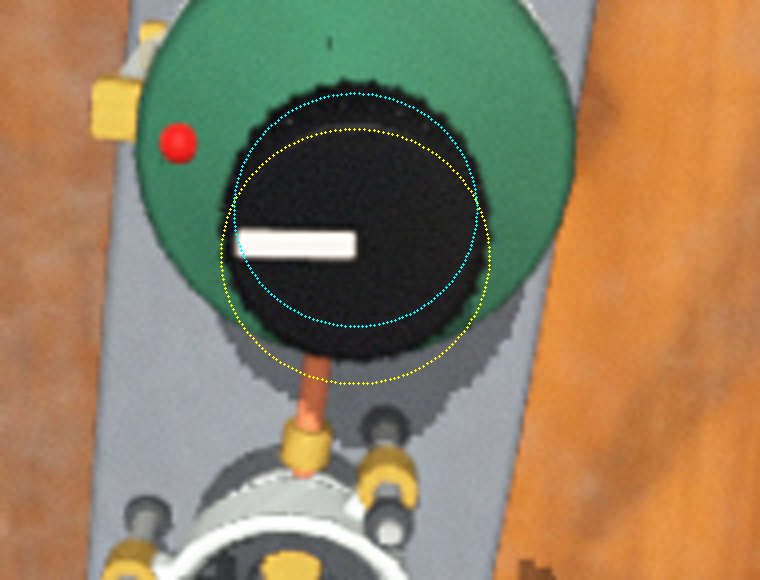

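The wrist view shows the black cap with its white line pointing left (-x). Its outline puts the cap centre at about (0.651, 0.110), so I'll go down and grip it.

```bash
python3 -m creep '{"xyz":[[0.018,0,-0.0022],[0.02,0,0],[0.02,0,0],[0.02,0,0],[0.02,0,0],[0.015,0,0],[0.014,0,0],[0,0,0],[0,0,0]],"roll":[0,0,0,0,0,0,0,0,0]}' 1
python3 -m creep '{"xyz":[[0,0,0],[0,0,0],[0,0,0],[0,0,0],[0,0,0],[0,0,0],[0,0,0],[0,0,0],[0,0,0],[0,0,0]],"roll":[0,0,0,0,0,0,0,0,0,0]}' -1
python3 - <<'E'
from h import *
cv2.imwrite('pics/w2.png',camera('wrist')[:,:,::-1])
print(env.state()['torque'])
E
```

```text
t: 3.62
position: [0.6509, 0.1098, 0.2265]
eef_rot: [[-0.001, 1.0, 0.001], [-0.0, 0.001, -1.0], [-1.0, -0.001, 0.0]]
wrist_force: [-1.0, 0.1, -0.0]
grip_width: 0.0853
t: 4.45
position: [0.6503, 0.1101, 0.2283]
eef_rot: [[-0.001, 1.0, 0.0], [0.001, 0.0, -1.0], [-1.0, -0.001, -0.001]]
wrist_force: [-5.2, -0.1, 10.1]
grip_width: 0.044
[-0.05632844  1.24932153  0.04269872]
```

View pics/w2.png

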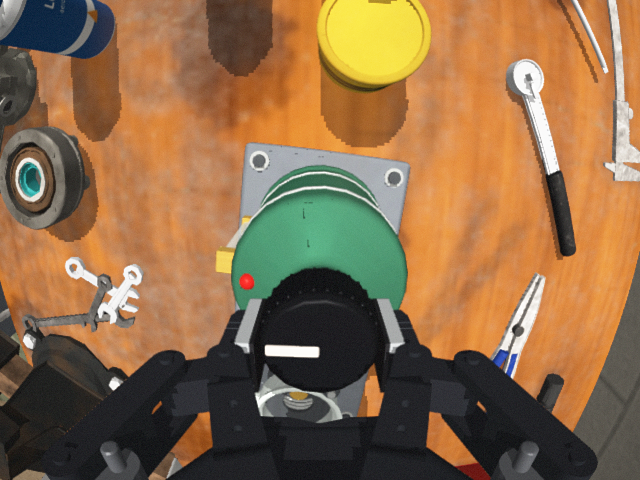

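The cap is held between the pads. I'll turn it counter-clockwise, which is negative roll.

```bash
python3 -m creep '{"xyz":[[0,0,0],[0,0,0],[0,0,0],[0,0,0],[0,0,0],[0,0,0],[0,0,0],[0,0,0],[0,0,0],[0,0,0],[0,0,0],[0,0,0],[0,0,0],[0,0,0],[0,0,0]],"roll":[-0.1,-0.1,-0.1,-0.1,-0.1,-0.1,-0.1,-0.1,-0.1,-0.1,-0.1,-0.1,-0.1,0,0]}'
python3 - <<'E'
from h import *
s=env.state();print(s['torque'],s['joint_pos'])
cv2.imwrite('pics/w3.png',camera('wrist')[:,:,::-1])
E
```

```text
t: 5.75
position: [0.6508, 0.1104, 0.2283]
eef_rot: [[0.001, 0.267, 0.964], [0.001, 0.964, -0.267], [-1.0, 0.001, 0.0]]
wrist_force: [-4.0, 0.7, 8.2]
grip_width: 0.0446
[ 0.13277714  0.76241862 -0.07817769] [-0.21514496  0.60424413 -0.05911546  1.81944182  0.05004238  0.71864784
  0.99920796]
```

View pics/w3.png

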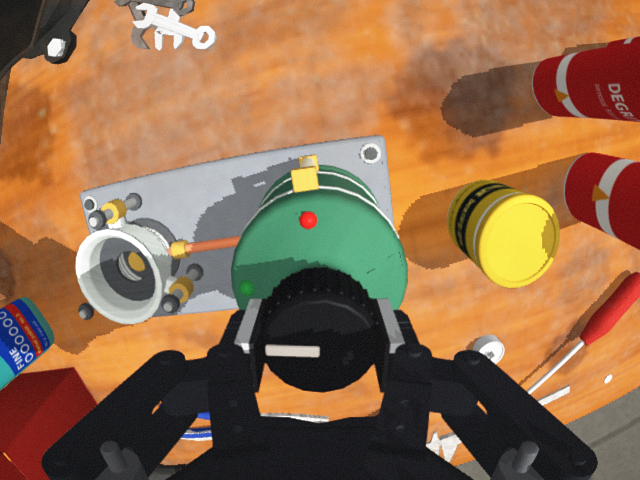

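The line follows the gripper and the torque is only friction (0.08 N m), so it isn't at the stop yet. I'll turn further.

```bash
python3 -m creep '{"xyz":[[0,0,0],[0,0,0],[0,0,0],[0,0,0],[0,0,0],[0,0,0]],"roll":[-0.05,-0.05,-0.05,-0.05,0,0]}'
python3 - <<'E'
from h import *
s=env.state();print(s['torque'])
cv2.imwrite('pics/w4.png',camera('wrist')[:,:,::-1])
E
```

```text
t: 6.3
position: [0.6539, 0.1102, 0.2284]
eef_rot: [[0.007, 0.074, 0.997], [0.002, 0.997, -0.074], [-1.0, 0.003, 0.007]]
wrist_force: [8.1, 2.2, -2.5]
grip_width: 0.0438
[ 0.34838798 -1.82788858 -1.34059853]
```

View pics/w4.png

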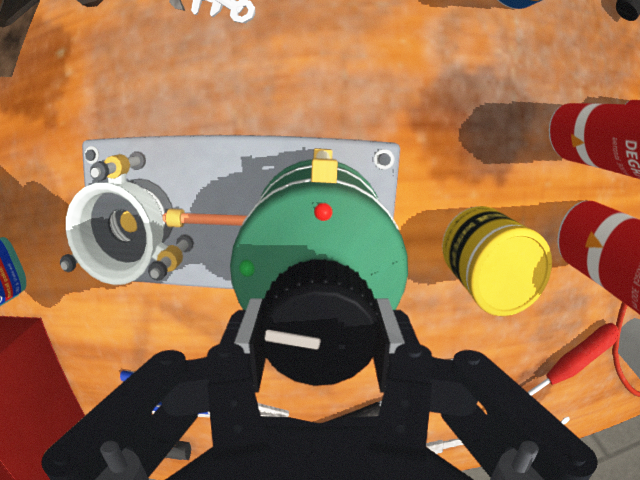

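It hit the hard stop: the torque jumped to 1.3 N m and the pads slipped a little on the cap. I'll release and rise, then check the line before moving to the can.

```bash
python3 -m creep '{"xyz":[[0,0,0],[0,0,0],[0,0,0],[0,0,0],[0,0,0],[0,0,0],[-0.01,0,0],[-0.03,0,0],[-0.04,0,0],[-0.04,0,0],[-0.01,0,0],[0,0,0]],"roll":[0,0,0,0,0,0,0,0,0,0,0,0]}' 1
python3 - <<'E'
from h import *
print(env.state()['position'],np.round(env.state()['eef_rot'],3).tolist())
c=calibration('wrist');im=camera('wrist')[:,:,::-1]
cv2.imwrite('pics/w5.png',im)
E
```

```text
t: 7.35
position: [0.6522, 0.1104, 0.362]
eef_rot: [[0.007, 0.071, 0.997], [0.002, 0.997, -0.071], [-1.0, 0.002, 0.007]]
wrist_force: [-0.5, 0.1, 0.4]
grip_width: 0.0854
[0.65220645 0.11035461 0.36196948] [[0.007, 0.071, 0.997], [0.002, 0.997, -0.071], [-1.0, 0.002, 0.007]]
```

View pics/w5.png

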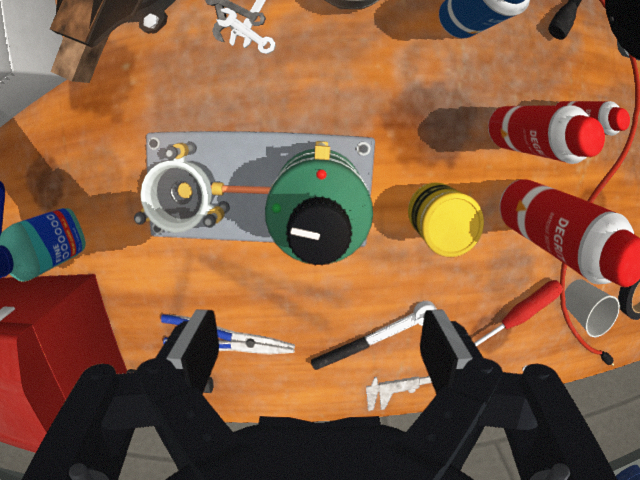

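The line now bears the same relation to the green dot (276,208) as it did to the red one, about 79° turned. The vent is open, so on to the can.

```bash
python3 -m creep '{"xyz":[[0,0.0228,-0.0086],[0,0.0228,-0.0086],[0,0.0228,-0.0086],[0,0.0228,-0.0086],[0,0.0228,-0.0086],[0,0.0228,-0.0086],[0,0.0228,-0.0086],[0,0.0228,-0.0086],[0,0.0228,-0.0086],[0,0.0228,-0.0086],[0,0,0],[0,0,0],[0,0,0],[0,0,0],[0,0,0],[0,0,0],[0,0,0]],"roll":[0,0,0,0,0,0,0,0,0,0,0.104,0.104,0.104,0.104,0.104,0,0]}' 1
python3 - <<'E'
from h import *
c=calibration('wrist');im=camera('wrist')[:,:,::-1].copy();print(-c['R'].T@c['t'])
np.save('w6c.npy',c,allow_pickle=True);cv2.imwrite('pics/w6.png',im)
for a in np.linspace(0,2*np.pi,120):
    e=np.array([np.cos(a),np.sin(a),0])
    for z,r,col in((.17,.019,(0,255,255)),(.142,.0265,(255,255,0)),(0.0,.0265,(0,255,0))):
        u=wproj(np.array([.583,.344,z])+r*e,c);cv2.circle(im,tuple(int(round(k)) for k in u),0,col,-1)
cv2.imwrite('pics/w6o.png',im)
E
```

```text
t: 8.82
position: [0.5809, 0.3435, 0.3557]
eef_rot: [[-0.001, 0.554, 0.832], [-0.001, 0.832, -0.554], [-1.0, -0.002, -0.0]]
wrist_force: [0.1, -0.8, 0.1]
grip_width: 0.0852
[0.51441409 0.38799873 0.42682216]
```

View pics/w6o.png

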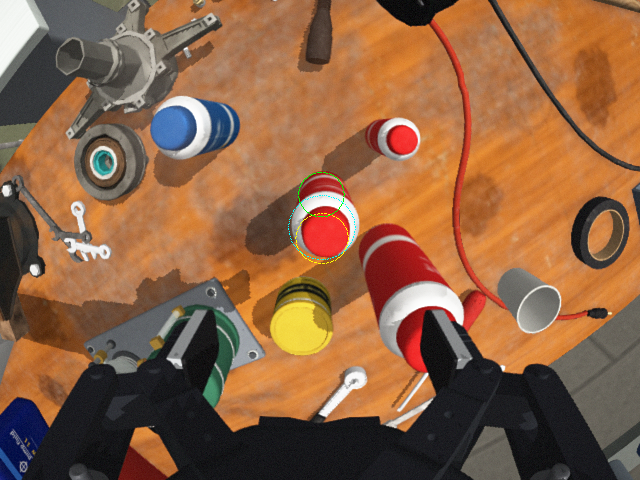

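Run:
```python
from h import *
np.set_printoptions(precision=4,suppress=True)
im=cv2.imread('pics/w6.png');h=cv2.cvtColor(im,cv2.COLOR_BGR2HSV)
m=((h[:,:,0]<8)|(h[:,:,0]>172))&(h[:,:,1]>150)&(h[:,:,2]>150)
roi=np.zeros_like(m);roi[205:265,295:355]=1
n,l,st,ce=cv2.connectedComponentsWithStats((m&roi).astype(np.uint8));i=1+np.argmax(st[1:,4]);print(st[i],ce[i])
print('cap',wplane(*ce[i],.17))
print('small',wplane(402,139,.12))
cr=cv2.resize(im[160:280,270:400],None,fx=5,fy=5,interpolation=cv2.INTER_CUBIC);cv2.imwrite('pics/w6c.png',cr)
```

```text
[ 303  206   47   51 1850] [326.0859 231.6957]
cap [0.5807 0.3496 0.17  ]
small [0.5613 0.4389 0.12  ]
```

View pics/w6c.png

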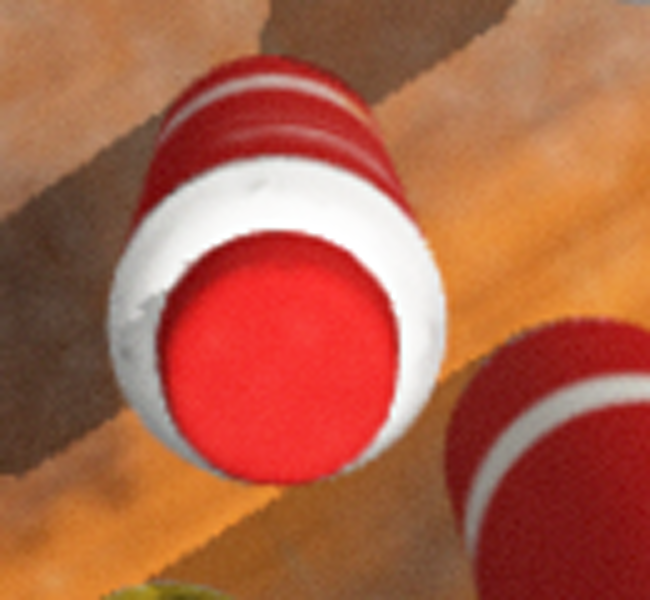

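The can's cap top is at (326,233), which gives (0.582, 0.348) and agrees with the top view. I'll turn the jaws to about 73°, which clears the big and small cans, and go down.

```bash
python3 -m creep '{"xyz":[[0,0,0],[0,0,0],[0,0,0],[0,0.0044,0.0008],[0.03,0,0],[0.03,0,0],[0,0,0]],"roll":[-0.1,-0.1,-0.1,0,0,0,0]}' 1
python3 - <<'E'
from h import *
s=env.state();print(s['position'],np.round(s['eef_rot'],3).tolist())
im=camera('wrist')[:,:,::-1].copy();cv2.imwrite('pics/w7.png',im)
E
```

```text
t: 9.45
position: [0.5816, 0.3464, 0.2914]
eef_rot: [[-0.007, 0.288, 0.958], [-0.005, 0.958, -0.288], [-1.0, -0.006, -0.005]]
wrist_force: [-0.0, -0.6, -1.0]
grip_width: 0.0853
[0.58161229 0.34637358 0.29141415] [[-0.007, 0.288, 0.958], [-0.005, 0.958, -0.288], [-1.0, -0.006, -0.005]]
```

View pics/w7.png

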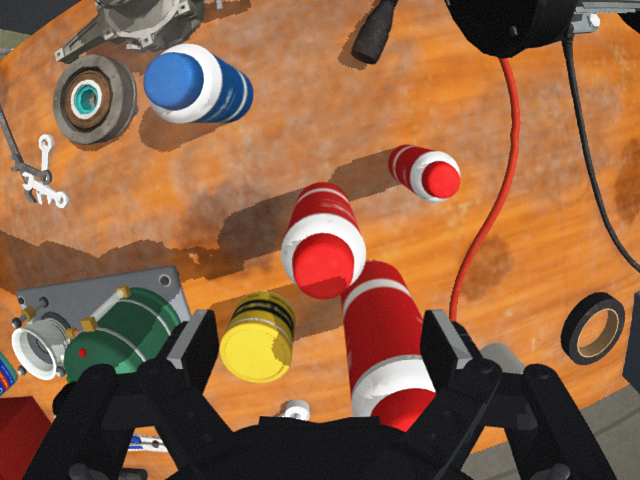

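Run:
```python
from h import *
np.set_printoptions(precision=4,suppress=True)
s=env.state();R=s['eef_rot'];p=s['position']
for n,uv,z in[('bigbase near',(372,263),0),('bigbaseL',(342,290),0),('bigshoulder R?',(352,400),.185),('cantop',(323,266),.17),('smalltop',(440,180),.12)]:
    X=wplane(*uv,z);print(n,X,R.T@(X-p))
```

```text
bigbase near [0.6576 0.3816 0.    ] [0.2937 0.0562 0.0632]
bigbaseL [0.6787 0.3426 0.    ] [0.2937 0.0249 0.0946]
bigshoulder R? [0.6696 0.3421 0.185 ] [0.1087 0.021  0.0853]
cantop [0.5808 0.3491 0.17  ] [ 0.1241  0.0022 -0.0016]
smalltop [0.5629 0.4387 0.12  ] [ 0.1739  0.0831 -0.0444]
```

```bash
python3 -m creep '{"xyz":[[0.02,0.002,-0.001],[0.02,0,0],[0.02,0,0],[0.02,0,0],[0.015,0,0],[0.008,0,0],[0.006,0,0],[0,0,0],[0,0,0]],"roll":[0,0,0,0,0,0,0,0,0]}' 1
python3 -m creep '{"xyz":[[0,0,0],[0,0,0],[0,0,0],[0,0,0],[0,0,0],[0,0,0],[0,0,0],[0,0,0]],"roll":[0,0,0,0,0,0,0,0]}' -1
python3 - <<'E'
from h import *
im=camera('wrist')[:,:,::-1].copy();cv2.imwrite('pics/w8.png',im)
E
```

```text
t: 10.25
position: [0.5835, 0.3501, 0.1889]
eef_rot: [[0.001, 0.287, 0.958], [0.001, 0.958, -0.287], [-1.0, 0.001, 0.001]]
wrist_force: [0.2, -0.4, 0.2]
grip_width: 0.0855
t: 10.92
position: [0.5835, 0.3497, 0.1892]
eef_rot: [[0.001, 0.287, 0.958], [0.001, 0.958, -0.287], [-1.0, 0.001, 0.001]]
wrist_force: [-1.0, -0.9, 7.5]
grip_width: 0.0517
```

View pics/w8.png

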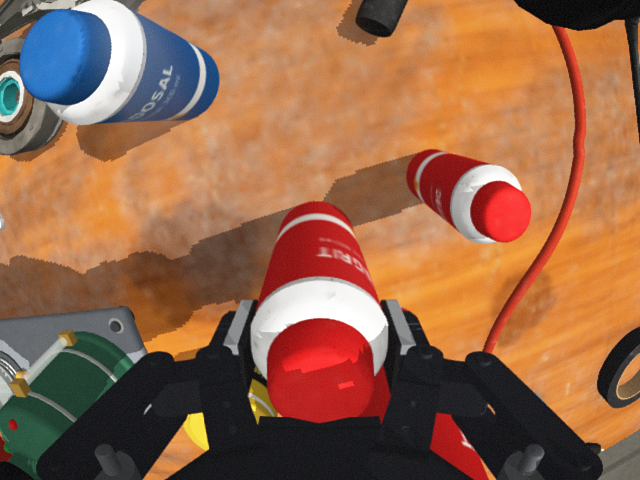

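It's held, at 51.7 mm, but 7 mm high. The rows came up short, so I'll regrip lower.

```bash
python3 -m creep '{"xyz":[[0,0,0],[0,0,0],[0,0,0],[0,0,0],[0,0,0],[0.004,0,0],[0.004,0,0],[0,0,0],[0,0,0]],"roll":[0,0,0,0,0,0,0,0,0]}' 1
python3 -m creep '{"xyz":[[0,0,0],[0,0,0],[0,0,0],[0,0,0],[0,0,0],[0,0,0],[0,0,0],[0,0,0],[0,0,0],[0,0,0]],"roll":[0,0,0,0,0,0,0,0,0,0]}' -1
```

```text
t: 11.72
position: [0.5828, 0.3496, 0.1793]
eef_rot: [[-0.001, 0.287, 0.958], [-0.001, 0.958, -0.287], [-1.0, -0.001, -0.001]]
wrist_force: [0.3, 0.8, 0.6]
grip_width: 0.0855
t: 12.55
position: [0.5831, 0.3495, 0.1803]
eef_rot: [[0.0, 0.287, 0.958], [-0.0, 0.958, -0.287], [-1.0, -0.0, 0.0]]
wrist_force: [-0.8, -1.9, 6.4]
grip_width: 0.0517
```

```bash
python3 -m creep '{"xyz":[[-0.01,0,0],[-0.02,0,0],[-0.025,0,0],[-0.025,0,0],[-0.025,0,0],[-0.025,0,0],[-0.025,0,0],[-0.025,0,0],[-0.025,0,0],[-0.015,0,0],[0,0,0],[0,0,0]],"roll":[0,0,0,0,0,0,0,0,0,0,0,0]}'
python3 - <<'E'
from h import *
im=camera('wrist')[:,:,::-1].copy();cv2.imwrite('pics/w9.png',im)
t=cv2.imread('pics/top0.png');f=6;u0,v0=280,165
cr=cv2.resize(t[v0:v0+95,u0:u0+130],None,fx=f,fy=f,interpolation=cv2.INTER_CUBIC)
def circ(X,r,col):
    for a in np.linspace(0,2*np.pi,150):
        p=proj('top',np.array(X)+[r*np.cos(a),r*np.sin(a),0]);cv2.circle(cr,(int((p[0]-u0+.5)*f),int((p[1]-v0+.5)*f)),0,col,-1)
circ((.651,.110,.184),.023,(0,255,255));circ((.632,-.0393,.076),.0335,(0,0,255))
cv2.imwrite('pics/t_c.png',cr)
E
```

```text
t: 13.55
position: [0.5828, 0.3498, 0.4003]
eef_rot: [[0.001, 0.287, 0.958], [0.001, 0.958, -0.287], [-1.0, 0.001, 0.001]]
wrist_force: [-0.9, 0.0, -1.7]
grip_width: 0.0516
```

View pics/t_c.png

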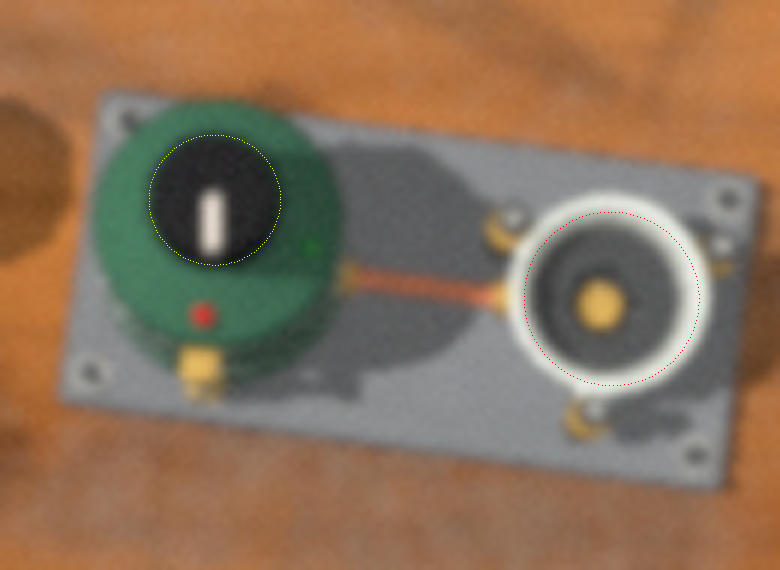

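View pics/w9.png

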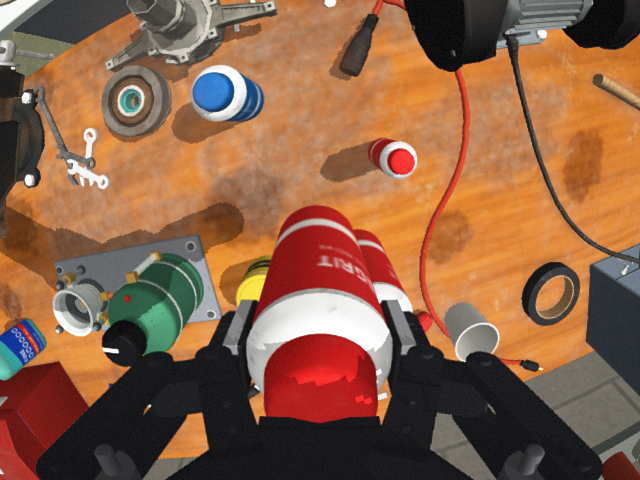

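The can is held upright. From the cradle ring in the top crop I get an axis of (0.6335, -0.0385), 149.5 mm from the cap. I'll move above it, with the can base 36 mm above the cap top.

```bash
python3 -m creep '{"xyz":[[0,-0.01,0.0045],[0,-0.0217,0.0097],[0,-0.0217,0.0097],[0,-0.0217,0.0097],[0,-0.0217,0.0097],[0,-0.0217,0.0097],[0,-0.0217,0.0097],[0,-0.0217,0.0097],[0,-0.0217,0.0097],[0,-0.0217,0.0097],[0,-0.0217,0.0097],[0,-0.0217,0.0097],[0,-0.0217,0.0097],[0,-0.0217,0.0097],[0,-0.0217,0.0097],[0,-0.0217,0.0097],[0,-0.0217,0.0097],[0,-0.0004,0.0003],[0,0,0],[0,0,0]],"roll":[0,0,0,0,0,0,0,0,0,0,0,0,0,0,0,0,0,0,0,0]}'
python3 - <<'E'
from h import *
for n in('wrist','scene','top'):cv2.imwrite(f'pics/{n}10.png',camera(n)[:,:,::-1])
im=cv2.imread('pics/scene10.png')[150:340,270:450];cv2.imwrite('pics/s10.png',cv2.resize(im,None,fx=3.1,fy=3.1,interpolation=cv2.INTER_CUBIC))
E
```

```text
t: 15.27
position: [0.6332, -0.0388, 0.3987]
eef_rot: [[-0.002, 0.287, 0.958], [0.0, 0.958, -0.287], [-1.0, -0.0, -0.002]]
wrist_force: [0.9, 0.1, -2.2]
grip_width: 0.0514
```

View pics/wrist10.png

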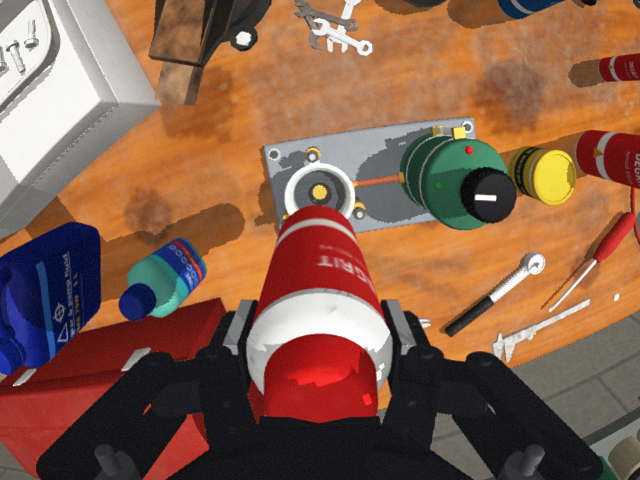

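View pics/s10.png

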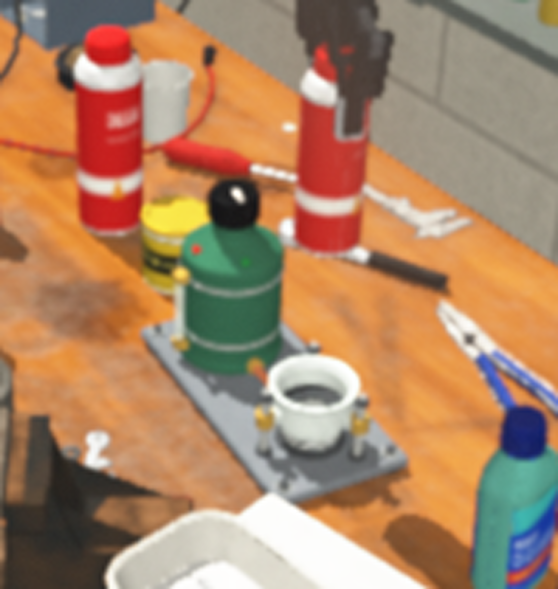

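Run:
```python
from h import *
c=calibration('wrist');im=cv2.imread('pics/wrist10.png');f=5;u0,v0=250,130
cr=cv2.resize(im[v0:v0+115,u0:u0+155],None,fx=f,fy=f,interpolation=cv2.INTER_CUBIC)
def circ(X,r,col):
    for a in np.linspace(0,2*np.pi,200):
        p=wproj(np.array(X)+[r*np.cos(a),r*np.sin(a),0],c);cv2.circle(cr,(int((p[0]-u0+.5)*f),int((p[1]-v0+.5)*f)),0,col,-1)
circ((.6335,-.0385,.076),.0335,(0,0,255));circ((.6335,-.0385,.076),.039,(255,0,255));circ((.6332,-.0388,.219),.0265,(255,255,0))
cv2.imwrite('pics/w10c.png',cr)
```

```text
(no output)
```

View pics/w10c.png

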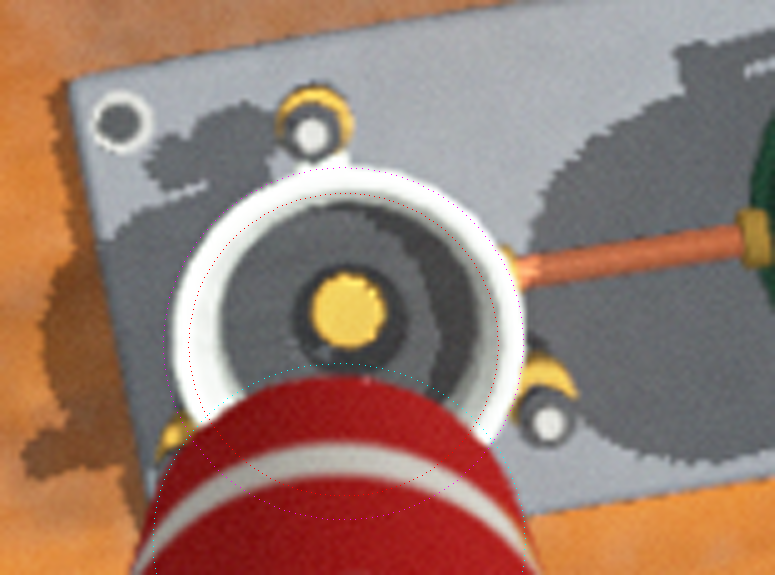

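The wrist view shows the ring rim at (345,335 in crop), matching the predicted outer circle to within 1 mm. The can's base edge is also where I expected it. I'll go down to just above the rim and check.

```bash
python3 -m creep '{"xyz":[[0.01,0,-0.0006],[0.02,0,0],[0.025,0,0],[0.025,0,0],[0.02,0,0],[0.015,0,0],[0.01,0,0],[0,0,0],[0,0,0],[0,0,0]],"roll":[0,0,0,0,0,0,0,0,0,0]}'
python3 - <<'E'
from h import *
for n in('wrist','scene','top'):cv2.imwrite(f'pics/{n}11.png',camera(n)[:,:,::-1])
im=cv2.imread('pics/scene11.png')[150:340,270:450];a=cv2.resize(im,(400,422),interpolation=cv2.INTER_CUBIC)
im=cv2.imread('pics/wrist11.png')[130:320,230:410];b=cv2.resize(im,(400,422),interpolation=cv2.INTER_CUBIC)
cv2.imwrite('pics/s11.png',np.hstack([a,b]))
E
```

```text
t: 16.25
position: [0.6337, -0.0383, 0.2758]
eef_rot: [[0.001, 0.286, 0.958], [0.0, 0.958, -0.286], [-1.0, 0.0, 0.001]]
wrist_force: [-0.3, 0.2, -1.7]
grip_width: 0.0515
```

View pics/s11.png

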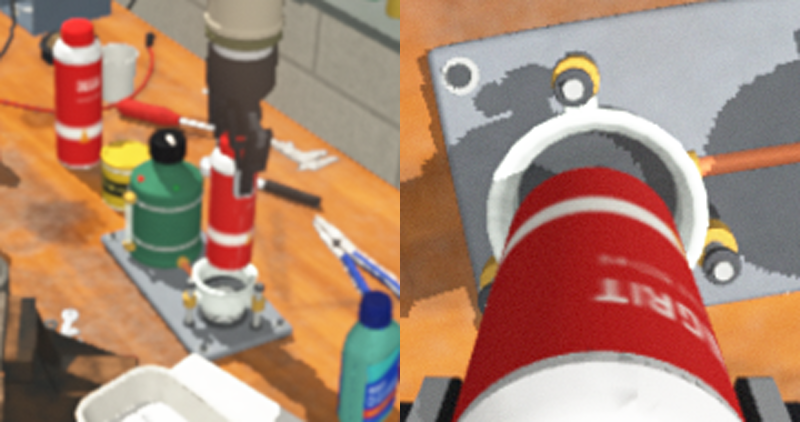

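The can is centred over the ring in both views, so I'll insert it.

```bash
python3 -m creep '{"xyz":[[0.008,0,0],[0.008,0,0],[0.008,0,0],[0.008,0,0],[0.007,0,0],[0,0,0],[0,0,0]],"roll":[0,0,0,0,0,0,0]}'
python3 - <<'E'
from h import *
print(env.state()['torque'])
for n in('wrist','scene'):cv2.imwrite(f'pics/{n}12.png',camera(n)[:,:,::-1])
im=cv2.imread('pics/scene12.png')[190:320,300:430];a=cv2.resize(im,(400,400),interpolation=cv2.INTER_CUBIC)
im=cv2.imread('pics/wrist12.png')[150:350,230:430];b=cv2.resize(im,(400,400),interpolation=cv2.INTER_CUBIC)
cv2.imwrite('pics/s12.png',np.hstack([a,b]))
E
```

```text
t: 16.98
position: [0.633, -0.0385, 0.2351]
eef_rot: [[-0.001, 0.287, 0.958], [-0.0, 0.958, -0.287], [-1.0, -0.0, -0.001]]
wrist_force: [0.4, 0.1, -2.2]
grip_width: 0.0516
[-0.03962311 -0.00234745  0.00458831]
```

View pics/s12.png

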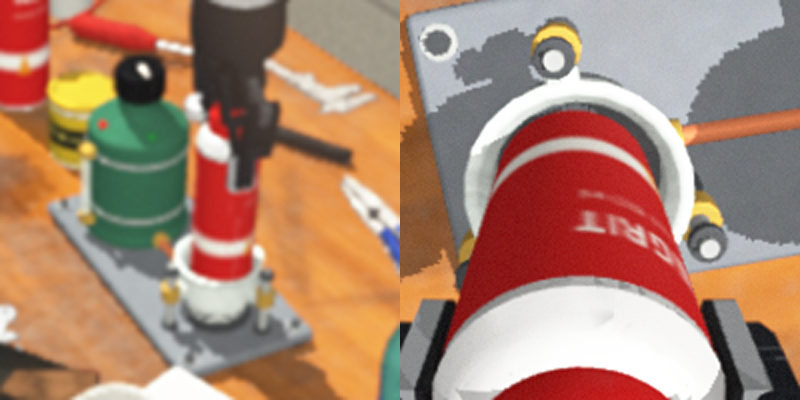

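The can is inside the ring with no side force. I'll press down to the stop.

```bash
python3 -m creep '{"xyz":[[0.003,0,0],[0.003,0,0],[0.003,0,0],[0.003,0,0],[0,0,0],[0,0,0]],"roll":[0,0,0,0,0,0]}'
python3 -m creep '{"xyz":[[0.003,0,0],[0.003,0,0],[0.002,0,0],[0,0,0],[0,0,0]],"roll":[0,0,0,0,0]}'
```

```text
t: 17.58
position: [0.6336, -0.0386, 0.2242]
eef_rot: [[0.001, 0.287, 0.958], [-0.0, 0.958, -0.287], [-1.0, 0.0, 0.001]]
wrist_force: [0.9, -0.0, 4.8]
grip_width: 0.0517
t: 18.0
position: [0.6338, -0.0387, 0.217]
eef_rot: [[0.002, 0.287, 0.958], [-0.0, 0.958, -0.287], [-1.0, 0.0, 0.002]]
wrist_force: [-0.7, -0.7, 11.7]
grip_width: 0.052
```

```bash
python3 -m creep '{"xyz":[[0.002,0,0],[0.002,0,0],[0.001,0,0],[0,0,0],[0,0,0]],"roll":[0,0,0,0,0]}'
python3 -m creep '{"xyz":[[0.001,0,0],[0.001,0,0],[0.001,0,0],[0,0,0],[0,0,0]],"roll":[0,0,0,0,0]}'
```

```text
t: 18.42
position: [0.6343, -0.0389, 0.214]
eef_rot: [[0.004, 0.287, 0.958], [-0.0, 0.958, -0.287], [-1.0, 0.001, 0.004]]
wrist_force: [-5.0, -1.5, 26.3]
grip_width: 0.0518
t: 18.83
position: [0.6347, -0.0397, 0.2135]
eef_rot: [[0.006, 0.288, 0.958], [-0.001, 0.958, -0.288], [-1.0, 0.001, 0.006]]
wrist_force: [-9.7, -3.6, 48.3]
grip_width: 0.0518
```

It's on the stop: 3 mm more command gave only 0.5 mm of motion and +22 N, and TCP z 0.2135 is against 0.214 predicted. I'll back off slightly to a moderate hold force and check.

```bash
python3 -m creep '{"xyz":[[-0.001,0,0],[-0.001,0,0],[0,0,0],[0,0,0],[0,0,0],[0,0,0]],"roll":[0,0,0,0,0,0]}'
python3 - <<'E'
from h import *
for n in('wrist','scene','top'):cv2.imwrite(f'pics/{n}13.png',camera(n)[:,:,::-1])
im=cv2.imread('pics/scene13.png')[190:320,300:430];a=cv2.resize(im,(400,400),interpolation=cv2.INTER_CUBIC)
im=cv2.imread('pics/wrist13.png')[150:400,200:450];b=cv2.resize(im,(400,400),interpolation=cv2.INTER_CUBIC)
cv2.imwrite('pics/s13.png',np.hstack([a,b]))
E
```

```text
t: 19.33
position: [0.6344, -0.0396, 0.2137]
eef_rot: [[0.005, 0.288, 0.958], [-0.001, 0.958, -0.288], [-1.0, 0.0, 0.005]]
wrist_force: [-5.5, -2.5, 32.7]
grip_width: 0.0521
```

View pics/s13.png

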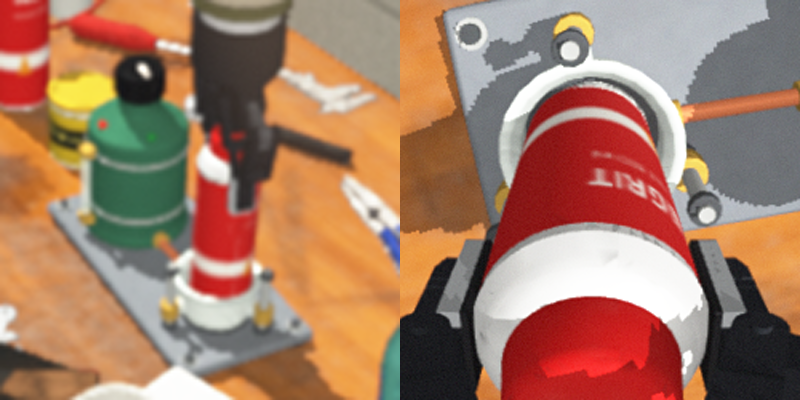

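View pics/wrist13.png

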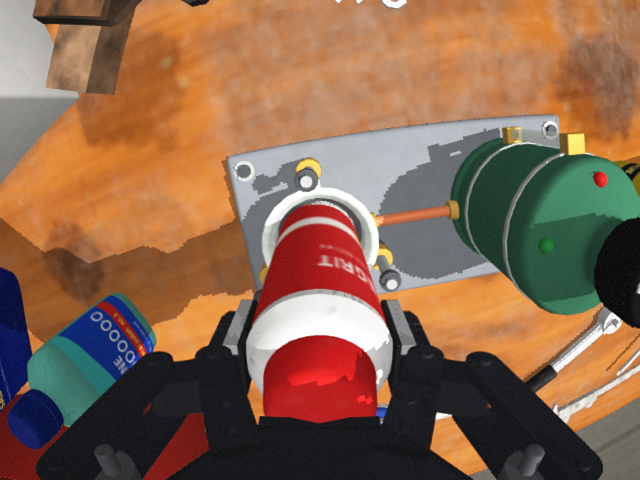

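The cradle is down: its rim now sits below the post tops, the can is upright, and it's holding at 33 N. I'll hand it in.

Run:
```python
from h import *
s=env.state();print(s['t'],s['position'],s['wrist_force'],s['grip_width'])
print(env.job_done())
```

```text
19.4833 [ 0.63440185 -0.03956134  0.21367738] [-6.25510917 -3.14348039 32.20608408] 0.051889387811709556
the job is handed in; nothing more can be done
None
```

I opened the vent and have the red can pressed down in the cradle, and I handed the job in at 19.5 s with the gripper still holding it. No verdict came back.

- **Vent:** I turned the cap counter-clockwise until it hit the hard stop, where torque jumped to 1.3 N m and the pads slipped slightly. The pictures put the turn at about 79° (1.38 rad), with the white line at the green dot.
- **Can:** I took the middle-sized of the three red cans. My first grip was 7 mm too high, so I opened and gripped lower before lifting. The can then went into the ring with no side force.
- **Press:** At the bottom, 3 mm more command moved the can only 0.5 mm while the force rose to 48 N. I backed off to hold about 32 N, against roughly 18 N from the springs. The final tool height was 0.2137 m, against 0.214 predicted for fully down.
- **Last checks:** The pictures show the cradle down with its guide posts above the rim, and the can upright. I had no direct reading of the cradle or fill valve, so "fully down" rests on force, height and pictures. The readings also showed about 6 N sideways at the end.
- **Other items:** I did not touch the blue can, the yellow tin or the teal bottle. I did not measure their positions again at the end.

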